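# Padlocks in a row, held tight in the engraving jig

### The job

Lay the three brass padlocks flat in the engraving jig as one neat row along its fence, flat bottoms against the fence and shackles pointing out over the open side of the bed, in any order. Then slide the row together from its free end until the padlocks touch one another and the first one butts against the end stop, and keep it pressed there with a steady push of about 15 N (5 to 20 N must reach the stop; never ram it) so that I can close the clamps: finish while still holding that push, do not let go. Leave the keys, the mortise lock and the mallet where they are.

Things in the scene. Friction and masses are not known exactly. Their poses are not given: they have to be found in the camera images.
- padlock_a: brass padlock lying flat, one of three alike, 110 to 210 g. Body 34 long (own x) x 40 wide (y) x 16 thick (z, up). Steel shackle, a U of 6.6 bar 33 wide, sticks out 33 from the body to -x at mid thickness; the flat bottom with the keyway is the +x end. Origin: centre of the body's underside, 17 from the flat bottom, 20 from either side. Sliding it takes about 1 to 2 N.
- padlock_b: brass padlock lying flat, one of three alike, 110 to 210 g. Body 34 long (own x) x 40 wide (y) x 16 thick (z, up). Steel shackle, a U of 6.6 bar 33 wide, sticks out 33 from the body to -x at mid thickness; the flat bottom with the keyway is the +x end. Origin: centre of the body's underside, 17 from the flat bottom, 20 from either side. Sliding it takes about 1 to 2 N.
- padlock_c: brass padlock lying flat, one of three alike, 110 to 210 g. Body 34 long (own x) x 40 wide (y) x 16 thick (z, up). Steel shackle, a U of 6.6 bar 33 wide, sticks out 33 from the body to -x at mid thickness; the flat bottom with the keyway is the +x end. Origin: centre of the body's underside, 17 from the flat bottom, 20 from either side. Sliding it takes about 1 to 2 N.
- jig: fixed aluminium engraving jig. Bed plate 12 thick, 168 along own x (-78 to +90), 255 along own y (-132 to +122). Own +x points from the open bed to the fence, +y along the fence to the end stop. Origin: on the counter under the fence face, 100 short of the stop's face. The bed before the fence (x -78 to 0, y -132 to 100) is flat, open at the -x side and the -y end.
- fence (a point): middle of the foot of the fence face, on the bed; axes as the jig. Straight steel fence, face looking to -x, 12 high above the bed, 10 thick, along the whole bed up to the stop.
- clamps (a point): middle of the rail behind the fence with three toggle clamps standing open, leaning back (fixed). Nothing of them is nearer than 28 behind the fence face; tops 125 above the counter.
- end_stop: hard steel stop block screwed to the bed across the +y end of the fence: 66 long (x), 16 thick (y), 16 high above the bed; its face looks to the jig's -y. Origin: foot of that face, where it meets the fence face and the bed. Axes as the jig.
- bed_corner (a point): the inner corner where fence face, end stop face and bed surface (12 above the counter) meet; axes as the jig: x to the fence, y to the stop, z up. A padlock in the finished row has its origin at x = -17 and y = -20, -60 or -100, its own x along this x.
- key_1: copper-toned key blank lying flat, 62 long, bow 24 across, 2.6 thick; bystander. Origin in the shoulder of the key.
- key_2: as key_1; bystander
- key_3: as key_1; bystander
- mortise_lock: chrome mortise lock lying flat, case 72 x 150 x 16 with a 220 long face plate and two bolts; bystander. Origin under the case.
- mallet: small mallet, yellow rubber head 42 across and 64 long, wooden handle 205 long towards own -x; bystander. Origin below the head.

How it is judged:
By the outcome, as a careful person would: the job done as asked, in the order asked, and still so for the second after the job is handed in, while the arm keeps its last pose, push and grip.
It also fails if it takes over 72 s, if anything falls off the work surface, if the arm or the gripper's body presses on something with over 40 N, if the wrist force passes 120 N, or if a joint passes its speed limit or range.

### The arm

A 7-joint arm with a two-finger parallel gripper is mounted at the origin on the work surface. World frame = base frame: x ahead of the robot, y to its left, z up, the work surface at z = 0. Lengths are in mm, angles in degrees, forces in N, time in s.
With the tool pointing down it reaches from about 400 to 875 mm from the base axis. Payload 4.4 kg.
Tool frame: the origin (TCP) lies between the finger pads; the fingertips stand 22 mm ahead of it and the grasp point (between the pads) lies 3 mm ahead of it; z points along the fingers, y is the direction in which the jaws open and shut (so a half turn about z gives the same grasp; the last joint's range is limited). The gripper opens to 85 mm and grips with 20 to 120 N. Pads are 22 mm wide; open, the fingers measure 114 mm over their backs; the gripper's body (76 mm by 85 mm) begins 54 mm behind the grasp point. The pads swing forward as they close: fully open they stand 13 mm farther back than shut.
Start: joints at [67.85, 36.005, 2.206, 86.941, -1.547, 57.084, -1.146], TCP at [204.989, -616.844, 253.313] pointing down, gripper open.
Joint ranges: [-175.42, 175.42], [-21.48, 121.26], [-71.46, 75.88], [10.55, 141.38], [-63.04, 243.04], [13.31, 113.54], [-168.57, 168.57]. Speed limits (degrees/s): [147.25, 147.25, 180, 180, 180, 180, 180].

### API

Orientations are given as [roll, pitch, yaw] about the fixed x, y, z axes, in that order (R = Rz(yaw) Ry(pitch) Rx(roll)).
In Python, from bench import env, eyes, models gives the robot as it stands. The module is installed in compiled form; this text tells all that it offers.
- The arm moves only by the tool move_arm, never from a script. Its argument "series" is a list of rows, each an object with "linear": the shift along the tool's x, y, z in cm, a list of three; "turn": the turn about the tool's z in degrees; "fingers": the opening, from -1 (shut) to 1 (fully open). In form: [{"linear": [tx, ty, tz], "turn": turn, "fingers": fingers}, ...]. A call has 1 to 5 rows; each row is the pose to reach, as a shift and turn from the pose measured when the call began, along the tool's axes at that moment; what a row does not reach only later rows make up. A row lasts 1/8 s, in which the tool goes at most 62.5 mm and 10.7 degrees, less where a joint would pass 70% of its speed; a pose out of reach is approached as far as the arm can. A call with a gripper value outside its range is refused whole. The fingers move at their own pace and stop on an object; "squeeze" is the grip in N (left out, the last holds). Time passes only in rows, so rows that repeat a pose let the fingers close. It gives the time, the measured TCP pose, the force and the opening at its end, in the units of the state.
- env.read_state(): the state, without advancing time (a new reading comes with each control period).
- eyes.snapshot(name): name is "scene" or "top" or "wrist"; returns the picture (420x560x3 uint8, red, green, blue); there is no depth.
- eyes.camera_params(name): a dict with "fx", "fy", "cx", "cy" (pixels), "k1" (the pictures are not rectified: a ray, as slopes to the right and down, at radius r is drawn at 1 + k1 r^2 times it, then the intrinsics apply), "T" (4x4, takes a point from camera to world coordinates). Camera axes: x right, y down, z forward; pixel columns grow to the right and rows downward; lengths in mm; the calibration is good to about 2 mm. A picture is of the moment at which its call begins: read the wrist's pose just before it. camera_params takes no time and is no camera call; for the wrist camera it gives the pose at the moment of the call.
- env.job_done(): hands the job in, once; it reports no verdict.
Trained networks look in the newest picture that a camera, given by its name, has taken for a name from the list of things; names that differ only in an ending like _2 or _b are one class to them, and where a whole thing is asked for, a point or a joint stands for the part that bears it (a point fixed in the world has none). Each returns a list of dicts, best first, with "p" (0 to 1); they miss things now and then, are a little off and sometimes report something else, mostly with a low value. They report only what shows in the picture. A call takes as long as a camera call.
- models.look_for(label, camera): "location" ([x, y, z] in mm, in the coordinates of the camera as it stood for that picture, good to about 4 mm: the middle of the surface that is visible of it).
The state is a dict: "clock": time; "joint_pos": joint angles; "joint_vel": joint speeds; "joint_torque": joint torques, N m; "ee_pos": TCP position; "eef_rot": TCP orientation; "contact_force": force on the tool from outside, world axes, zero at the start; "wrist_torque": the same for the moment, N m; "opening": finger opening in mm.
Only numpy, scipy, OpenCV 4.12 (cv2) and the standard library are available. Lean on these libraries where they do the work, as an engineer would, in place of code of your own. Each camera call takes 0.05 s, during which the arm holds its last target. There are 200 camera calls.

## Working session

There is one attempt and no reset: what is moved stays moved. The work goes in short steps, Python scripts to look and compute and a tool call to move; the robot and the scene stay as the last step left them, time stands still between calls to the robot, and variables do not carry over. Pictures are saved under pics/ and viewed, about 8 in all and at most 12, crops included, and the job is handed in when it is done.

Besides the shell and the picture viewer there is one more tool, called by a JSON object that holds its "op" and its "data", one argument or row to a line. move_arm: Moves the arm, as the interface text tells. Its arguments: {"type":"object","properties":{"series":{"type":"array","items":{"type":"object","properties":{"linear":{"type":"array","items":{"type":"number"}},"turn":{"type":"number"},"fingers":{"type":"number"}}}},"squeeze":{"type":"number"}},"required":["series"]}

```bash
mkdir -p pics; cat > h.py <<'E'
import numpy as np, cv2
from bench import env, eyes, models
def snap(n,f=None):
    im=eyes.snapshot(n); p=eyes.camera_params(n)
    if f: cv2.imwrite('pics/'+f,cv2.cvtColor(im,cv2.COLOR_RGB2BGR))
    return im,p
def ray(p,uv):
    d=np.array([(uv[0]-p['cx'])/p['fx'],(uv[1]-p['cy'])/p['fy']]); u=d.copy()
    for _ in range(30): u=d/(1+p['k1']*(u@u))
    T=np.array(p['T']); return T[:3,3],T[:3,:3]@np.array([u[0],u[1],1])
def onz(p,uv,z):
    o,r=ray(p,uv); return o+r*(z-o[2])/r[2]
def proj(p,X):
    T=np.array(p['T']); c=T[:3,:3].T@(np.asarray(X,float)-T[:3,3]); u=c[:2]/c[2]; u=u*(1+p['k1']*(u@u))
    return np.array([u[0]*p['fx']+p['cx'],u[1]*p['fy']+p['cy']])
def find(l,n,p):
    T=np.array(p['T']); return [(round(d['p'],2),np.round(T[:3,:3]@np.array(d['location'])+T[:3,3],1).tolist()) for d in models.look_for(l,n)]
E
python3 - <<'E'
from h import *
np.set_printoptions(suppress=True,precision=3)
print(env.read_state())
im,p=snap('top','top0.png'); print(p)
for l in ['padlock_a','jig','end_stop','fence','bed_corner','key_1','mortise_lock','mallet','clamps']:print(l,find(l,'top',p))
im,q=snap('scene','scene0.png'); print(q['T'])
for l in ['padlock_a','end_stop','bed_corner']:print(l,find(l,'scene',q))
E
```

```text
{'clock': 0.0, 'joint_pos': array([67.85 , 36.058,  2.203, 86.998, -1.549, 57.083, -1.145]), 'joint_vel': array([ 0.04 ,  0.008, -0.07 ,  0.092,  0.048, -0.026, -0.031]), 'joint_torque': array([ -0.   , -56.341,   1.226, -19.345,   0.011,   0.011,  -0.   ]), 'ee_pos': array([ 204.797, -616.259,  252.387]), 'eef_rot': array([-179.89,    0.  ,   18.38]), 'contact_force': array([0.225, 0.714, 0.334]), 'wrist_torque': array([ 0.017, -0.03 , -0.015]), 'opening': 85.17385399056218}
{'fx': 403.8244698749893, 'fy': 403.8244698749893, 'cx': 276.91548272533805, 'cy': 215.17683012335908, 'k1': 0.004579827556066734, 'T': array([[  -0.013,   -0.983,    0.185,  340.064],
       [  -1.   ,    0.013,   -0.004, -118.624],
       [   0.002,   -0.185,   -0.983, 1171.782],
       [   0.   ,    0.   ,    0.   ,    1.   ]])}
padlock_a [(0.79, [505.7, -320.5, 15.9]), (0.63, [573.5, -137.9, 15.1]), (0.47, [468.4, -118.1, 18.8])]
jig [(0.6, [533.0, 184.9, 14.1]), (0.51, [533.0, -214.3, 4.4])]
end_stop [(0.62, [483.3, 294.2, 24.8])]
fence [(0.92, [536.6, 187.1, 11.8]), (0.75, [691.4, -321.5, 24.2]), (0.53, [449.6, -492.7, 20.1]), (0.44, [376.2, 5.1, 0.4])]
bed_corner [(0.96, [540.9, 188.3, 13.1]), (0.36, [687.7, -317.5, 26.0])]
key_1 [(0.54, [408.8, -229.1, -0.7]), (0.54, [378.1, 0.1, 0.4])]
mortise_lock [(0.82, [449.1, -492.5, 18.9])]
mallet []
clamps [(0.91, [537.2, 185.3, 13.0])]
[[ -0.855   0.354  -0.38  924.385]
 [  0.519   0.572  -0.635 542.909]
 [ -0.007  -0.74   -0.673 732.733]
 [  0.      0.      0.      1.   ]]
padlock_a [(0.8, [583.2, -136.3, 20.3]), (0.62, [510.0, -312.0, 18.1]), (0.52, [479.5, -109.1, 15.2])]
end_stop [(0.9, [497.1, 296.6, 28.5])]
bed_corner [(0.77, [556.0, 223.0, 15.7]), (0.54, [522.6, -212.8, 1.0])]
```

View pics/top0.png

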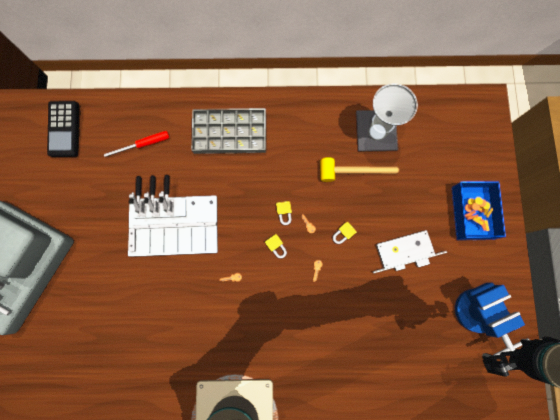

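View pics/scene0.png

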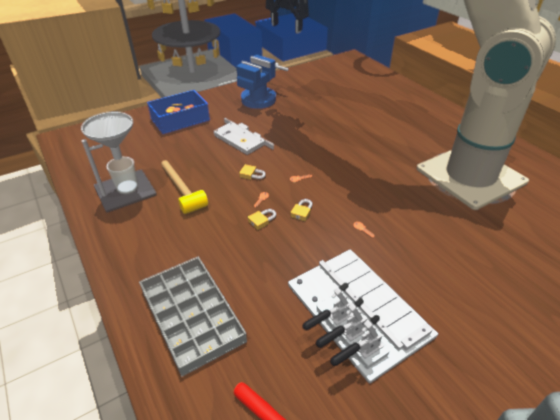

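Both views show the jig at top-image (129–217, 196–255), fence side away from the robot and stop on its left, which is world +y. The padlocks are at about (284,210), (276,244) and (346,232). Next I'll zoom in and get the wrist camera geometry.

```bash
python3 - <<'E'
from h import *
from scipy.spatial.transform import Rotation as R
np.set_printoptions(suppress=True,precision=3)
s=env.read_state(); w=eyes.camera_params('wrist')
Rt=R.from_euler('xyz',s['eef_rot'],degrees=True).as_matrix()
T=np.array(w['T']); print('cam in tool pos',Rt.T@(T[:3,3]-s['ee_pos'])); print(Rt.T@T[:3,:3]); print(w['fx'],w['cx'],w['cy'],w['k1'])
im=cv2.imread('pics/top0.png')
a=cv2.resize(im[185:265,120:230],None,fx=6,fy=6,interpolation=cv2.INTER_CUBIC)
b=cv2.resize(im[190:270,250:370],None,fx=5,fy=5,interpolation=cv2.INTER_CUBIC)
cv2.imwrite('pics/topj.png',a)
p=eyes.camera_params('top')
hsv=cv2.cvtColor(im,cv2.COLOR_BGR2HSV); m=cv2.inRange(hsv,(20,150,120),(35,255,255))
n,l,st,c=cv2.connectedComponentsWithStats(m)
for i in range(1,n):
    if st[i,4]>60: print(st[i],c[i],onz(p,c[i],16))
E
```

```text
cam in tool pos [  66.635   -0.045 -120.187]
[[-0.001 -0.965 -0.263]
 [ 1.    -0.    -0.002]
 [ 0.002 -0.263  0.965]]
289.57536326558574 279.53291166277097 208.5479115801047 -0.06192106401235978
[320 157  16  25 347] [327.271 168.928] [ 695.952 -275.078   16.   ]
[468 198  15   7  68] [475.588 201.103] [ 592.239 -706.104   16.   ]
[276 201  16  14 177] [283.429 207.322] [ 580.919 -142.682   16.   ]
[339 222  18  17 181] [347.298 229.95 ] [ 511.681 -326.351   16.   ]
[265 234  18  18 189] [273.37  242.243] [ 478.726 -112.089   16.   ]
```

View pics/topj.png

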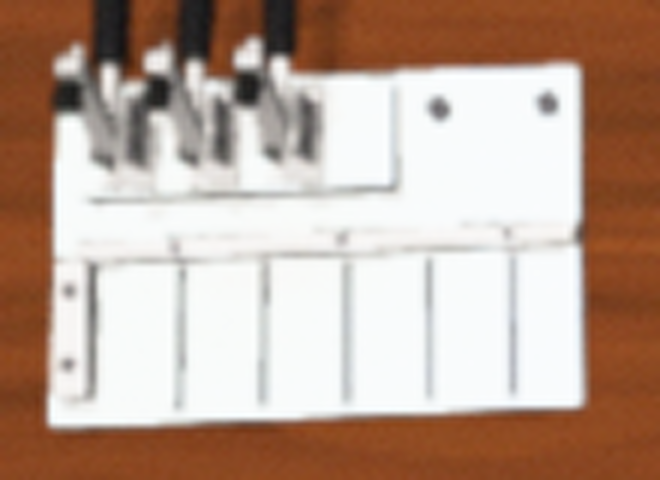

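{"op": "move_arm", "data": {
  "series": [
    {"linear": [5, -3.5, 0], "turn": -10.5, "fingers": 0.3},
    {"linear": [10, -7, 0], "turn": -21, "fingers": 0.3},
    {"linear": [15, -10.5, 0], "turn": -31.5, "fingers": 0.3},
    {"linear": [20, -14, 0], "turn": -42, "fingers": 0.3},
    {"linear": [25, -17.5, 0], "turn": -52.5, "fingers": 0.3}
  ],
  "squeeze": 40
}}

```text
clock: 1.32
ee_pos: [388.2, -370.5, 253.7]
eef_rot: [179.9, 0.0, 71.2]
contact_force: [1.5, -0.6, -0.2]
opening: 55.2
```

{"op": "move_arm", "data": {
  "series": [
    {"linear": [3.8, 1.3, 0], "turn": -10.5, "fingers": 0.3},
    {"linear": [7.6, 2.6, 0], "turn": -21, "fingers": 0.3},
    {"linear": [11.4, 3.9, 0], "turn": -31.5, "fingers": 0.3},
    {"linear": [15.2, 5.2, 0], "turn": -42, "fingers": 0.3},
    {"linear": [19, 6.4, 0], "turn": -52.5, "fingers": 0.3}
  ]
}}

```text
clock: 1.95
ee_pos: [510.8, -210.4, 253.9]
eef_rot: [180.0, 0.1, 124.0]
contact_force: [0.2, -0.7, -0.1]
opening: 55.2
```

{"op": "move_arm", "data": {
  "series": [
    {"linear": [0, 0, 0], "turn": -10.5, "fingers": 0.3},
    {"linear": [0, 0, 0], "turn": -21, "fingers": 0.3},
    {"linear": [0, 0, 0], "turn": -21, "fingers": 0.3}
  ]
}}

```text
clock: 2.33
ee_pos: [510.7, -210.6, 253.9]
eef_rot: [-180.0, 0.1, 144.9]
contact_force: [-0.7, -0.5, 0.0]
opening: 55.4
```

```bash
cat >> h.py <<'E'
from scipy.spatial.transform import Rotation as R
def bodies(im,p,z=16):
    hsv=cv2.cvtColor(im,cv2.COLOR_RGB2HSV); m=cv2.inRange(hsv,(20,120,80),(36,255,255))
    n,l,st,c=cv2.connectedComponentsWithStats(m); out=[]
    for i in range(1,n):
        if st[i,4]<150: continue
        ct=max(cv2.findContours((l==i).astype(np.uint8),cv2.RETR_EXTERNAL,cv2.CHAIN_APPROX_NONE)[0],key=len)[:,0]
        w=np.array([onz(p,q,z)[:2] for q in ct.astype(float)],np.float32)
        r=cv2.minAreaRect(w); out.append((c[i].round(0),np.round(r[0],1),np.round(r[1],1),round(r[2],1)))
    return out
E
python3 - <<'E'
from h import *
s=env.read_state(); print(s['ee_pos'].round(1),s['eef_rot'].round(1),s['joint_pos'].round(0))
im,p=snap('wrist','w1.png')
for b in bodies(im,p): print(b)
print(find('padlock_a','wrist',p))
E
```

```text
[ 510.7 -210.6  253.9] [-1.800e+02  1.000e-01  1.449e+02] [ 42.  31. -34. 102.  21.  53.  54.]
(array([336., 117.]), array([ 478., -111.]), array([34.6, 40.3]), 34.7)
(array([348., 205.]), array([ 581.3, -153.8]), array([32.5, 15.2]), 11.1)
(array([208., 233.]), array([ 509.9, -324. ]), array([39.2, 32.7]), 40.0)
(array([317., 313.]), array([ 696.9, -275.1]), array([44.9, 88.3]), 89.7)
[(0.88, [568.5, -141.6, 14.9]), (0.73, [508.4, -316.7, 10.1]), (0.6, [470.9, -115.6, 15.0])]
```

View pics/w1.png

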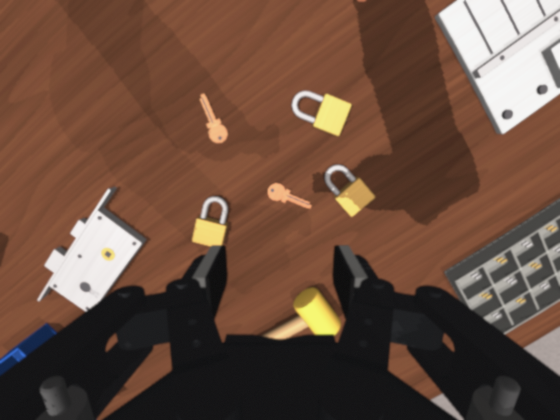

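The wrist view shows all three padlocks: brass bodies at (336,117), (348,190) and (208,233), with shackles pointing toward the top of the image. The fitted angles are 35°, about 11° and -50°. I'll pick the -50° one first.

{"op": "move_arm", "data": {
  "series": [
    {"linear": [-3, -4.6, 2], "turn": 5, "fingers": 0.35},
    {"linear": [-6.1, -9.2, 5], "turn": 10, "fingers": 0.35},
    {"linear": [-6.1, -9.2, 10], "turn": 14.9, "fingers": 0.35},
    {"linear": [-6.1, -9.2, 14], "turn": 14.9, "fingers": 0.35},
    {"linear": [-6.1, -9.2, 14], "turn": 14.9, "fingers": 0.35}
  ]
}}

```text
clock: 3.05
ee_pos: [505.5, -320.4, 111.5]
eef_rot: [-179.8, -0.2, 129.8]
contact_force: [-0.1, 0.8, 0.2]
opening: 57.4
```

```bash
python3 - <<'E'
from h import *
s=env.read_state(); print(s['ee_pos'].round(1),s['eef_rot'].round(1),s['joint_pos'].round(0))
im,p=snap('wrist','w2.png')
for b in bodies(im,p): print(b)
E
```

```text
[ 505.5 -320.4  111.5] [-179.8   -0.2  129.8] [ 44.  44. -24. 102.  26.  40.  46.]
(array([508., 103.]), array([ 583.6, -139.8]), array([33.4, 38.2]), 9.0)
(array([280., 219.]), array([ 508.9, -320.5]), array([40.5, 16.6]), 36.2)
(array([481., 298.]), array([ 707.8, -262.9]), array([109.5,  26.6]), 3.9)
```

View pics/w2.png

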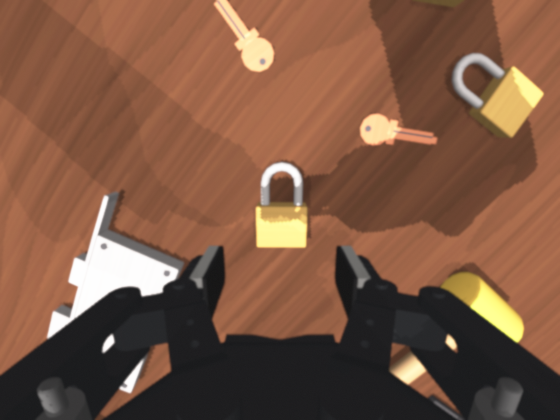

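The padlock is centred between the fingers, body at columns 255–307 and rows 205–247. I'll shift slightly, go down and grip it.

{"op": "move_arm", "data": {
  "series": [
    {"linear": [-0.3, 0.1, 3], "turn": 0, "fingers": 0.35},
    {"linear": [-0.3, 0.1, 6.5], "turn": 0, "fingers": 0.35},
    {"linear": [-0.3, 0.1, 8.7], "turn": 0, "fingers": 0.35},
    {"linear": [-0.3, 0.1, 8.7], "turn": 0, "fingers": 0.35}
  ]
}}

```text
clock: 3.6
ee_pos: [510.5, -322.7, 27.5]
eef_rot: [-180.0, 0.0, 129.8]
contact_force: [0.1, 0.4, 0.3]
opening: 57.7
```

{"op": "move_arm", "data": {
  "series": [
    {"linear": [0, 0, 0], "turn": 0, "fingers": -0.3},
    {"linear": [0, 0, 0], "turn": 0, "fingers": -0.3},
    {"linear": [0, 0, 0], "turn": 0, "fingers": -0.3},
    {"linear": [0, 0, 0], "turn": 0, "fingers": -0.3}
  ],
  "squeeze": 40
}}

```text
clock: 4.1
ee_pos: [512.1, -323.5, 30.0]
eef_rot: [180.0, 0.3, 129.8]
contact_force: [-0.8, 0.6, 6.7]
opening: 38.3
```

```bash
python3 - <<'E'
from h import *
for _ in range(4):
    im,p=snap('wrist','w3.png')
    s=env.read_state(); print(s['clock'],s['ee_pos'].round(1),s['eef_rot'].round(1),s['contact_force'].round(1),s['opening'])
print(s['joint_pos'].round(0))
E
```

```text
4.15 [ 512.1 -323.5   30. ] [180.    0.3 129.8] [-0.3  1.   6.8] 38.32161422778651
4.2 [ 512.2 -323.5   30. ] [180.    0.3 129.8] [-0.4 -0.2  7.3] 38.99704609809795
4.25 [ 512.1 -323.5   29.9] [180.    0.3 129.8] [-0.1  0.   6.9] 38.34486044785259
4.3 [ 512.1 -323.5   30. ] [180.    0.3 129.8] [-0.2 -0.   7.5] 38.946180201164935
[ 41.  51. -19. 102.  30.  31.  43.]
```

View pics/w3.png

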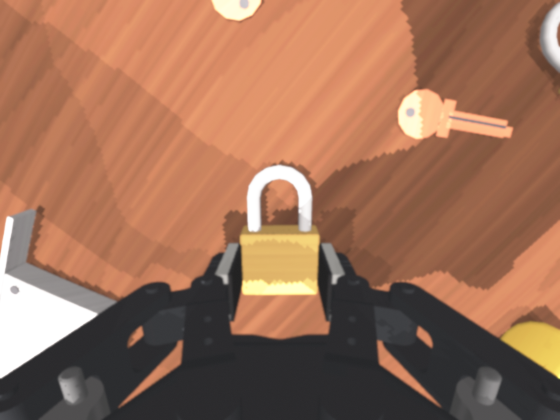

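Gripped squarely, but at the body centre (body columns 240–320, bottom edge at row 295). Clearance to the clamps needs the grasp nearer the shackle, so I'll regrasp about 5 mm that way.

{"op": "move_arm", "data": {
  "series": [
    {"linear": [0, 0, 0], "turn": 0, "fingers": 0.2},
    {"linear": [0, 0, 0], "turn": 0, "fingers": 0.2},
    {"linear": [0.5, 0, -0.1], "turn": 0, "fingers": 0.2},
    {"linear": [0.5, 0, -0.1], "turn": 0, "fingers": 0.2},
    {"linear": [0.5, 0, -0.1], "turn": 0, "fingers": 0.2}
  ]
}}

```text
clock: 4.92
ee_pos: [508.8, -319.6, 30.8]
eef_rot: [180.0, 0.3, 129.8]
contact_force: [0.2, 0.3, -0.7]
opening: 51.1
```

{"op": "move_arm", "data": {
  "series": [
    {"linear": [0, 0, 0], "turn": 0, "fingers": -0.3},
    {"linear": [0, 0, 0], "turn": 0, "fingers": -0.3},
    {"linear": [0, 0, 0], "turn": 0, "fingers": -0.3}
  ],
  "squeeze": 40
}}

```text
clock: 5.3
ee_pos: [508.9, -319.6, 31.1]
eef_rot: [180.0, 0.3, 129.8]
contact_force: [-0.7, 0.2, 4.2]
opening: 38.4
```

{"op": "move_arm", "data": {
  "series": [
    {"linear": [0, 0, -3], "turn": 0, "fingers": -0.3},
    {"linear": [0, 0, -8], "turn": 0, "fingers": -0.3},
    {"linear": [0, 0, -8], "turn": 0, "fingers": -0.3}
  ]
}}

```text
clock: 5.68
ee_pos: [511.1, -320.4, 114.3]
eef_rot: [179.8, 0.6, 129.8]
contact_force: [1.1, -0.7, -2.2]
opening: 38.7
```

```bash
python3 - <<'E'
from h import *
im,p=snap('wrist','w4.png'); s=env.read_state(); print(s['clock'],s['ee_pos'].round(1),s['eef_rot'].round(1),s['contact_force'].round(1),s['opening'])
# jig corners from top view (bed top z=12)
im,p=snap('top')
for c in [(57,262),(48,428),(584,407),(580,64),(95,262),(95,398),(580,243)]:
    print(c,onz(p,(120+(c[0]+.5)/6-.5,185+(c[1]+.5)/6-.5),12).round(1))
E
```

```text
5.725 [ 509.5 -319.9  112.3] [179.9   0.4 129.8] [-0.3  0.4 -1.7] 38.42992736580853
(57, 262) [525.5 306.   12. ]
(48, 428) [445.3 305.9  12. ]
(584, 407) [452.   50.4  12. ]
(580, 64) [620.7  54.7  12. ]
(95, 262) [525.3 287.7  12. ]
(95, 398) [459.4 284.3  12. ]
(580, 243) [531.5  53.4  12. ]
```

View pics/w4.png

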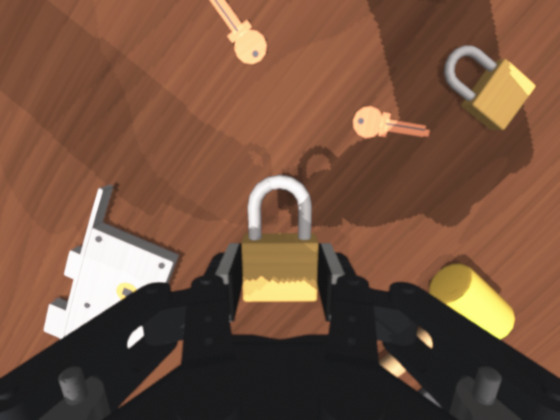

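{"op": "move_arm", "data": {
  "series": [
    {"linear": [4, 3.2, -3], "turn": -10.3, "fingers": -0.3},
    {"linear": [8.5, 6.9, -5], "turn": -20.6, "fingers": -0.3},
    {"linear": [13, 10.5, -5], "turn": -31, "fingers": -0.3},
    {"linear": [17.5, 14.2, -5], "turn": -41.3, "fingers": -0.3},
    {"linear": [21.8, 17.7, -5], "turn": -51.7, "fingers": -0.3}
  ]
}}

```text
clock: 6.4
ee_pos: [503.4, -36.8, 158.5]
eef_rot: [-179.8, 0.0, -178.2]
contact_force: [0.3, -0.7, -0.6]
opening: 38.7
```

{"op": "move_arm", "data": {
  "series": [
    {"linear": [0.1, 5, 0], "turn": 0.3, "fingers": -0.3},
    {"linear": [0.2, 11, 0], "turn": 0.3, "fingers": -0.3},
    {"linear": [0.3, 17, 0], "turn": 0.3, "fingers": -0.3},
    {"linear": [0.4, 23, 0], "turn": 0.3, "fingers": -0.3},
    {"linear": [0.4, 27.8, 0], "turn": 0.3, "fingers": -0.3}
  ]
}}

```text
clock: 7.02
ee_pos: [489.1, 243.2, 156.1]
eef_rot: [-179.8, -0.1, -178.4]
contact_force: [-0.0, -0.7, -1.2]
opening: 38.1
```

{"op": "move_arm", "data": {
  "series": [
    {"linear": [0, 0, 0], "turn": 0, "fingers": -0.3},
    {"linear": [0, 0, 0], "turn": 0, "fingers": -0.3}
  ]
}}

```text
clock: 7.28
ee_pos: [488.0, 242.2, 154.4]
eef_rot: [-179.7, -0.3, -178.3]
contact_force: [-0.3, -0.2, -1.4]
opening: 38.5
```

```bash
python3 - <<'E'
from h import *
im,p=snap('wrist','w5.png'); s=env.read_state(); print(s['clock'],s['ee_pos'].round(1),s['eef_rot'].round(1),s['contact_force'].round(1),s['opening'])
b=cv2.cvtColor(im,cv2.COLOR_RGB2BGR); b=b.copy()
X=np.array([np.cos(np.radians(1.5)),np.sin(np.radians(1.5)),0]); Y=np.array([-X[1],X[0],0]); C=np.array([524.1,285.5,12])
def ln(a,c,col):
    q=[proj(p,C+u[0]*X+u[1]*Y+np.array([0,0,u[2] if len(u)>2 else 0])) for u in (a,c)]
    cv2.line(b,*[tuple(int(round(v*8)) for v in w) for w in q],col,1,cv2.LINE_AA,3)
    print(a,c,np.round(q,1).tolist())
ln((0,0),(0,-232),(0,0,255)); ln((0,0),(-66,0),(0,0,255)); ln((-78,22),(-78,-232),(255,0,0)); ln((-78,-232),(0,-232),(255,0,0)); ln((0,0,12),(0,-232,12),(0,160,0)); ln((0,0,16),(-66,0,16),(0,160,0))
cv2.imwrite('pics/w5o.png',b)
E
```

```text
7.325 [488.5 241.3 154.7] [-179.7   -0.3 -178.4] [-0.4 -0.1 -1.8] 38.546114762994904
(0, 0) (0, -232) [[324.4, 240.7], [91.2, 239.3]]
(0, 0) (-66, 0) [[324.4, 240.7], [327.4, 172.9]]
(-78, 22) (-78, -232) [[352.2, 159.8], [77.9, 160.8]]
(-78, -232) (0, -232) [[77.9, 160.8], [91.2, 239.3]]
(0, 0, 12) (0, -232, 12) [[326.3, 245.4], [83.6, 243.7]]
(0, 0, 16) (-66, 0, 16) [[326.9, 247.1], [330.3, 175.4]]
```

View pics/w5o.png

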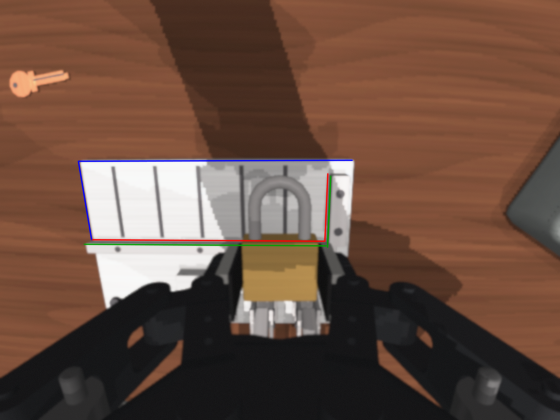

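The overlay of the estimated jig lines matches the picture: fence at row about 241, stop face at column about 328, bed edge at row 160. So the jig pose is good. Going down with the first padlock.

{"op": "move_arm", "data": {
  "series": [
    {"linear": [-0.3, 0, 4], "turn": 0, "fingers": -0.3},
    {"linear": [-0.9, 0, 8], "turn": 0, "fingers": -0.3},
    {"linear": [-0.9, 0, 9.3], "turn": 0, "fingers": -0.3},
    {"linear": [-0.9, 0, 9.3], "turn": 0, "fingers": -0.3},
    {"linear": [-0.9, 0, 9.3], "turn": 0, "fingers": -0.3}
  ]
}}

```text
clock: 7.95
ee_pos: [497.7, 241.3, 62.9]
eef_rot: [-179.7, -0.2, -178.4]
contact_force: [-1.2, -0.1, -1.3]
opening: 38.7
```

{"op": "move_arm", "data": {
  "series": [
    {"linear": [-0.2, 0, 1], "turn": 0, "fingers": -0.3},
    {"linear": [-0.2, 0, 1.6], "turn": 0, "fingers": -0.3},
    {"linear": [-0.2, 0, 2.0], "turn": 0, "fingers": -0.3},
    {"linear": [-0.2, 0, 2.0], "turn": 0, "fingers": -0.3}
  ]
}}

```text
clock: 8.45
ee_pos: [499.6, 241.2, 43.2]
eef_rot: [-179.7, -0.2, -178.4]
contact_force: [-1.3, -1.1, 3.3]
opening: 38.7
```

{"op": "move_arm", "data": {
  "series": [
    {"linear": [-0.2, 0, -0.1], "turn": 0, "fingers": -0.3},
    {"linear": [-0.4, 0, -0.1], "turn": 0, "fingers": -0.3},
    {"linear": [-0.5, 0, -0.1], "turn": 0, "fingers": -0.3},
    {"linear": [-0.5, 0, -0.1], "turn": 0, "fingers": -0.3}
  ]
}}

```text
clock: 8.95
ee_pos: [502.3, 241.4, 43.7]
eef_rot: [-179.7, -0.4, -178.4]
contact_force: [-5.5, 0.5, 1.0]
opening: 38.7
```

{"op": "move_arm", "data": {
  "series": [
    {"linear": [0, 0, 0], "turn": 0, "fingers": 0.1},
    {"linear": [0, 0, 0], "turn": 0, "fingers": 0.1},
    {"linear": [0, 0, -1], "turn": 0, "fingers": 0.1},
    {"linear": [0, 0, -5], "turn": 0, "fingers": 0.1},
    {"linear": [0, 0, -11], "turn": 0, "fingers": 0.1}
  ]
}}

```text
clock: 9.57
ee_pos: [502.5, 241.4, 154.3]
eef_rot: [-179.6, -0.5, -178.4]
contact_force: [1.1, -0.3, 0.7]
opening: 47.2
```

```bash
python3 - <<'E'
from h import *
im,p=snap('wrist','w6.png'); s=env.read_state(); print(s['clock'],s['ee_pos'].round(1),s['eef_rot'].round(1),s['contact_force'].round(1),s['opening'])
for b in bodies(im,p,28): print(b)
print(s['joint_pos'].round(0))
E
```

```text
9.625 [506.  244.8 162.5] [-179.9    0.2 -178.4] [1.2 2.1 4.5] 46.99766036982392
[ -6.  40. -37. 106.  33.  45.  32.]
```

{"op": "move_arm", "data": {
  "series": [
    {"linear": [0.8, -6, 0], "turn": -7, "fingers": 0.35},
    {"linear": [1.6, -12, 0], "turn": -14, "fingers": 0.35},
    {"linear": [2.4, -18, 0], "turn": -21, "fingers": 0.35},
    {"linear": [3.2, -24, 0], "turn": -28, "fingers": 0.35},
    {"linear": [4, -30, 0], "turn": -33, "fingers": 0.35}
  ]
}}

```text
clock: 10.25
ee_pos: [474.8, -58.4, 163.5]
eef_rot: [-179.8, 0.2, -145.2]
contact_force: [1.5, -0.3, 0.5]
opening: 57.8
```

{"op": "move_arm", "data": {
  "series": [
    {"linear": [1.6, -2.3, 2.6], "turn": 0, "fingers": 0.35},
    {"linear": [3.1, -4.5, 5.3], "turn": 0, "fingers": 0.35},
    {"linear": [3.1, -4.5, 5.3], "turn": 0, "fingers": 0.35},
    {"linear": [3.1, -4.5, 5.3], "turn": 0, "fingers": 0.35}
  ]
}}

```text
clock: 10.75
ee_pos: [476.1, -111.9, 111.6]
eef_rot: [-179.8, 0.3, -145.1]
contact_force: [-0.9, -0.1, -0.0]
opening: 57.6
```

```bash
cat >> h.py <<'E'
def rel(im,p,s,z=16):
    """body outlines in tool x,y (mm)"""
    hsv=cv2.cvtColor(im,cv2.COLOR_RGB2HSV); m=cv2.inRange(hsv,(12,110,60),(36,255,255)); m[:, :]=m
    m=cv2.morphologyEx(m,cv2.MORPH_OPEN,np.ones((5,5)))
    a=np.radians(s['eef_rot'][2]); n,l,st,c=cv2.connectedComponentsWithStats(m)
    for i in range(1,n):
        if st[i,4]<300: continue
        ct=max(cv2.findContours((l==i).astype(np.uint8),cv2.RETR_EXTERNAL,cv2.CHAIN_APPROX_NONE)[0],key=len)[:,0]
        w=np.array([onz(p,q,z)[:2]-s['ee_pos'][:2] for q in ct.astype(float)])
        t=np.c_[w@[np.cos(a),np.sin(a)],w@[np.sin(a),-np.cos(a)]].astype(np.float32)
        r=cv2.minAreaRect(t)
        if max(r[1])<60: print(c[i].round(),'ctr',np.round(r[0],1),np.round(r[1],1),round(r[2],1))
E
python3 - <<'E'
from h import *
s=env.read_state();im,p=snap('wrist','w7.png');  print(s['clock'],s['ee_pos'].round(1),s['eef_rot'].round(1),s['contact_force'].round(1),s['opening'],s['joint_pos'].round(0))
rel(im,p,s); print(bodies(im,p))
i2,q=snap('top','top1.png')
print(bodies(i2,q,16))
t=cv2.imread('pics/top1.png')[185:265,120:230]
cv2.imwrite('pics/c1.png',np.hstack([cv2.resize(cv2.imread('pics/w7.png'),(420,315)),cv2.resize(t,(380,315),interpolation=cv2.INTER_CUBIC)]))
E
```

```text
10.75 [ 476.1 -111.9  111.6] [-179.8    0.3 -145.1] [-0.9 -0.1 -0. ] 57.59204821483662 [ 38.  42. -43. 119.  49.  38.  86.]
[500.  19.] ctr [141.3 155.8] [ 7.8 53.1] 33.7
[254.  34.] ctr [129.4 -17.1] [ 5.9 33.8] 34.6
[479.  72.] ctr [107.7 140.8] [11.5 34.4] 35.2
[241.  78.] ctr [101.1 -26.9] [ 4.6 51.4] 34.5
[436.  90.] ctr [ 95.2 111.4] [13.2 54. ] 29.6
[130.  95.] ctr [  92.2 -107.9] [11.4 40.9] 52.3
[171. 124.] ctr [ 69.8 -78.2] [ 8.  26.6] 32.5
[ 71. 135.] ctr [  63.4 -156.8] [ 5.4 50.2] 35.1
[(array([ 16., 295.]), array([ 693.4, -259.4]), array([96.3, 34.7]), 16.5)]
[(array([342., 169.]), array([ 694.7, -367.8]), array([229.6,  74.3]), 89.3), (array([150., 233.]), array([509.2, 242.1]), array([33.3, 37.5]), 2.4)]
```

View pics/c1.png

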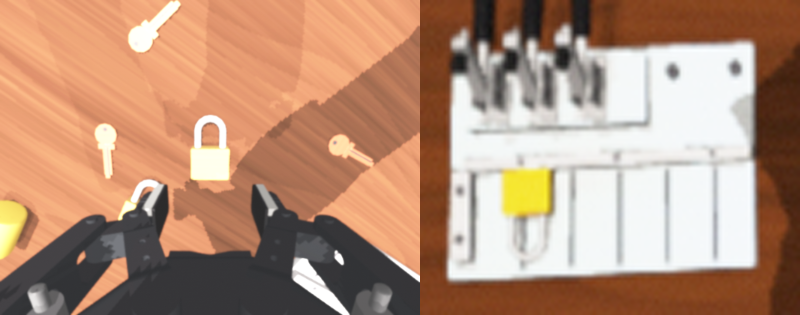

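Right panel: the first padlock lies squarely at the fence, shackle pointing out. Left panel: the second is centred between the fingers, its body at about columns 255–305 and rows 196–241 at full scale. Going down.

{"op": "move_arm", "data": {
  "series": [
    {"linear": [0.3, 0, 3], "turn": 0, "fingers": 0.35},
    {"linear": [0.3, 0, 6], "turn": 0, "fingers": 0.35},
    {"linear": [0.3, 0, 8], "turn": 0, "fingers": 0.35},
    {"linear": [0.3, 0, 8.1], "turn": 0, "fingers": 0.35},
    {"linear": [0.3, 0, 8.1], "turn": 0, "fingers": 0.35}
  ]
}}

```text
clock: 11.48
ee_pos: [475.2, -112.7, 31.7]
eef_rot: [-179.7, 0.4, -145.0]
contact_force: [0.2, -0.0, 1.0]
opening: 58.0
```

{"op": "move_arm", "data": {
  "series": [
    {"linear": [0, 0, 0], "turn": 0, "fingers": -0.3},
    {"linear": [0, 0, 0], "turn": 0, "fingers": -0.3},
    {"linear": [0, 0, 0], "turn": 0, "fingers": -0.3},
    {"linear": [0, 0, 0], "turn": 0, "fingers": -0.3}
  ],
  "squeeze": 40
}}

```text
clock: 11.98
ee_pos: [476.0, -112.5, 33.1]
eef_rot: [-179.6, 0.5, -145.0]
contact_force: [-0.9, -0.1, 6.6]
opening: 38.1
```

{"op": "move_arm", "data": {
  "series": [
    {"linear": [0, 0, -1], "turn": 0, "fingers": -0.3},
    {"linear": [0, 0, -5], "turn": 0, "fingers": -0.3},
    {"linear": [0, 0, -10], "turn": 0, "fingers": -0.3},
    {"linear": [0, 0, -10], "turn": 0, "fingers": -0.3}
  ]
}}

```text
clock: 12.48
ee_pos: [477.1, -112.4, 136.8]
eef_rot: [-179.3, 0.8, -145.0]
contact_force: [0.9, -0.8, -2.7]
opening: 38.0
```

```bash
python3 - <<'E'
from h import *
s=env.read_state();im,p=snap('wrist','w8.png'); print(s['clock'],s['ee_pos'].round(1),s['eef_rot'].round(1),s['contact_force'].round(1),s['opening'],s['joint_pos'].round(0))
g=im[:,279].astype(int); 
for r in range(150,330,5): print(r,g[r].tolist(),end=' ')
E
```

```text
12.475 [ 477.1 -112.4  136.8] [-179.3    0.8 -145. ] [ 0.9 -0.8 -2.7] 37.97043251525146 [ 40.  40. -45. 118.  46.  40.  89.]
150 [153, 97, 71] 155 [154, 97, 70] 160 [155, 99, 72] 165 [154, 99, 73] 170 [249, 247, 246] 175 [254, 253, 253] 180 [183, 171, 167] 185 [140, 91, 66] 190 [138, 89, 64] 195 [157, 101, 73] 200 [164, 104, 76] 205 [158, 101, 73] 210 [140, 89, 65] 215 [119, 76, 55] 220 [110, 71, 51] 225 [120, 85, 56] 230 [176, 139, 80] 235 [236, 195, 111] 240 [254, 236, 143] 245 [253, 233, 139] 250 [254, 238, 143] 255 [254, 234, 140] 260 [254, 236, 143] 265 [255, 250, 164] 270 [255, 251, 166] 275 [254, 240, 146] 280 [230, 186, 108] 285 [228, 184, 106] 290 [228, 184, 105] 295 [123, 82, 58] 300 [162, 104, 75] 305 [171, 108, 79] 310 [169, 108, 79] 315 [169, 108, 78] 320 [168, 107, 78] 325 [162, 103, 74]
```

{"op": "move_arm", "data": {
  "series": [
    {"linear": [-3.7, 4.5, -1], "turn": 6.7, "fingers": -0.3},
    {"linear": [-7.4, 9, -2], "turn": 13.4, "fingers": -0.3},
    {"linear": [-11, 13.4, -2], "turn": 20.1, "fingers": -0.3},
    {"linear": [-14.7, 17.9, -2], "turn": 26.8, "fingers": -0.3},
    {"linear": [-18.4, 22.4, -2], "turn": 33.5, "fingers": -0.3}
  ]
}}

```text
clock: 13.15
ee_pos: [497.1, 177.3, 153.4]
eef_rot: [-179.8, 0.7, -178.7]
contact_force: [1.2, -1.3, -1.8]
opening: 38.2
```

{"op": "move_arm", "data": {
  "series": [
    {"linear": [0.5, 0, 2], "turn": 0, "fingers": -0.3},
    {"linear": [0.5, 0, 5], "turn": 0, "fingers": -0.3},
    {"linear": [0.5, 0, 5], "turn": 0, "fingers": -0.3}
  ]
}}

```text
clock: 13.52
ee_pos: [490.4, 175.8, 100.8]
eef_rot: [-179.6, 0.4, -178.7]
contact_force: [-0.7, -0.2, -1.6]
opening: 38.0
```

{"op": "move_arm", "data": {
  "series": [
    {"linear": [-0.4, 0.1, 2], "turn": -0.2, "fingers": -0.3},
    {"linear": [-1, 0.1, 4], "turn": -0.2, "fingers": -0.3},
    {"linear": [-1, 0.1, 5.2], "turn": -0.2, "fingers": -0.3},
    {"linear": [-1, 0.1, 5.2], "turn": -0.2, "fingers": -0.3},
    {"linear": [-1, 0.1, 5.2], "turn": -0.2, "fingers": -0.3}
  ]
}}

```text
clock: 14.15
ee_pos: [500.8, 176.9, 49.3]
eef_rot: [-179.6, 0.4, -178.5]
contact_force: [-0.6, 0.2, -2.1]
opening: 38.0
```

{"op": "move_arm", "data": {
  "series": [
    {"linear": [0, 0, 0.3], "turn": 0, "fingers": -0.3},
    {"linear": [0, 0, 0.6], "turn": 0, "fingers": -0.3},
    {"linear": [0, 0, 0.6], "turn": 0, "fingers": -0.3}
  ]
}}

```text
clock: 14.52
ee_pos: [501.2, 177.1, 45.1]
eef_rot: [-179.6, 0.5, -178.5]
contact_force: [-3.2, -1.4, 14.5]
opening: 38.1
```

{"op": "move_arm", "data": {
  "series": [
    {"linear": [-0.2, 0, -0.1], "turn": 0, "fingers": -0.3},
    {"linear": [-0.4, 0, -0.1], "turn": 0, "fingers": -0.3},
    {"linear": [-0.4, 0, -0.1], "turn": 0, "fingers": -0.3}
  ]
}}

```text
clock: 14.9
ee_pos: [505.4, 177.1, 45.9]
eef_rot: [-179.6, 0.5, -178.5]
contact_force: [-0.2, -0.0, -0.9]
opening: 38.0
```

{"op": "move_arm", "data": {
  "series": [
    {"linear": [-0.2, 0, 0.1], "turn": 0, "fingers": -0.3},
    {"linear": [-0.4, 0, 0.1], "turn": 0, "fingers": -0.3},
    {"linear": [-0.4, 0, 0.1], "turn": 0, "fingers": -0.3}
  ]
}}

```text
clock: 15.28
ee_pos: [507.1, 177.2, 45.2]
eef_rot: [-179.5, 0.3, -178.4]
contact_force: [-6.2, -0.4, 8.9]
opening: 38.1
```

{"op": "move_arm", "data": {
  "series": [
    {"linear": [0, 0, -0.1], "turn": 0, "fingers": 0.1},
    {"linear": [0, 0, -0.1], "turn": 0, "fingers": 0.1},
    {"linear": [0, 0, -1.5], "turn": 0, "fingers": 0.1},
    {"linear": [0, 0, -6], "turn": 0, "fingers": 0.1},
    {"linear": [0, 0, -11], "turn": 0, "fingers": 0.1}
  ]
}}

```text
clock: 15.9
ee_pos: [506.3, 178.1, 156.7]
eef_rot: [-179.5, 0.3, -178.4]
contact_force: [0.3, -1.3, 0.5]
opening: 46.8
```

{"op": "move_arm", "data": {
  "series": [
    {"linear": [0, -6, 0], "turn": -2, "fingers": 0.35},
    {"linear": [-1, -12, 0], "turn": -4, "fingers": 0.35},
    {"linear": [-2.5, -18, 0], "turn": -6, "fingers": 0.35},
    {"linear": [-4.5, -24, 0], "turn": -8.4, "fingers": 0.35},
    {"linear": [-6.3, -29.8, 0], "turn": -8.4, "fingers": 0.35}
  ]
}}

```text
clock: 16.52
ee_pos: [578.2, -120.4, 160.7]
eef_rot: [-179.5, 0.3, -170.0]
contact_force: [0.4, 0.7, 0.4]
opening: 57.5
```

{"op": "move_arm", "data": {
  "series": [
    {"linear": [0, -2, 2], "turn": 0, "fingers": 0.35},
    {"linear": [0, -2, 4], "turn": 0, "fingers": 0.35},
    {"linear": [0, -2, 4.5], "turn": 0, "fingers": 0.35},
    {"linear": [0, -2, 4.5], "turn": 0, "fingers": 0.35}
  ]
}}

```text
clock: 17.02
ee_pos: [581.7, -137.6, 115.8]
eef_rot: [-179.6, 0.2, -169.8]
contact_force: [-0.1, -0.3, 0.4]
opening: 57.6
```

```bash
python3 - <<'E'
from h import *
s=env.read_state();im,p=snap('wrist','w9.png');  print(s['clock'],s['ee_pos'].round(1),s['eef_rot'].round(1),s['contact_force'].round(1),s['opening'],s['joint_pos'].round(0))
i2,q=snap('top','top2.png'); print(bodies(i2,q,28))
t=cv2.imread('pics/top2.png')[185:265,120:230]
cv2.imwrite('pics/c2.png',np.hstack([cv2.imread('pics/w9.png')[60:360,100:460],cv2.resize(t,(413,300),interpolation=cv2.INTER_CUBIC)]))
E
```

```text
17.025 [ 581.7 -137.6  115.8] [-179.6    0.2 -169.8] [-0.1 -0.3  0.4] 57.629160187225864 [ 34.  47. -38. 102.  40.  45.  75.]
[(array([344., 167.]), array([ 679.5, -361.2]), array([228. ,  68.7]), 79.2), (array([173., 232.]), array([509.1, 174.1]), array([40.8, 31.7]), 89.3), (array([150., 233.]), array([507.4, 238.4]), array([33. , 37.1]), 2.4)]
```

View pics/c2.png

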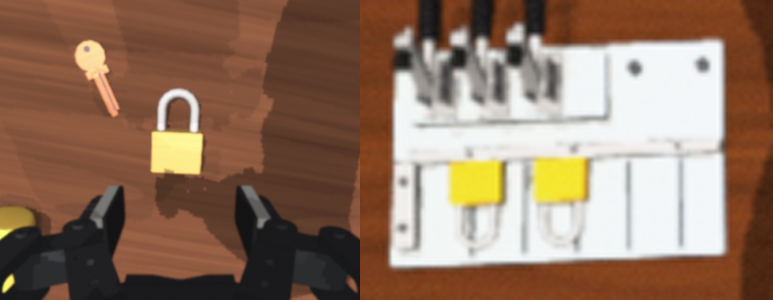

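The top crop shows two padlocks square against the fence. The third has its body at wrist pixels (251–303, 191–234), turned about 2° relative to the tool. I'll correct for that and go down.

{"op": "move_arm", "data": {
  "series": [
    {"linear": [0.8, -0.2, 3], "turn": 2.2, "fingers": 0.35},
    {"linear": [0.8, -0.2, 6], "turn": 2.2, "fingers": 0.35},
    {"linear": [0.8, -0.2, 8.3], "turn": 2.2, "fingers": 0.35},
    {"linear": [0.8, -0.2, 8.5], "turn": 2.2, "fingers": 0.35},
    {"linear": [0.8, -0.2, 8.5], "turn": 2.2, "fingers": 0.35}
  ]
}}

```text
clock: 17.75
ee_pos: [576.2, -142.0, 32.5]
eef_rot: [-179.5, 0.4, -172.0]
contact_force: [0.5, -0.2, -0.3]
opening: 57.5
```

{"op": "move_arm", "data": {
  "series": [
    {"linear": [0, 0, 0], "turn": 0, "fingers": -0.3},
    {"linear": [0, 0, 0], "turn": 0, "fingers": -0.3},
    {"linear": [0, 0, 0], "turn": 0, "fingers": -0.3},
    {"linear": [0, 0, 0], "turn": 0, "fingers": -0.3}
  ],
  "squeeze": 40
}}

```text
clock: 18.25
ee_pos: [577.1, -141.8, 34.1]
eef_rot: [-179.5, 0.5, -172.0]
contact_force: [-0.7, -0.2, 5.9]
opening: 38.0
```

{"op": "move_arm", "data": {
  "series": [
    {"linear": [0, 0, -1], "turn": 0, "fingers": -0.3},
    {"linear": [0, 0, -5], "turn": 0, "fingers": -0.3},
    {"linear": [0, 0, -11], "turn": 0, "fingers": -0.3},
    {"linear": [0, 0, -12], "turn": 0, "fingers": -0.3}
  ]
}}

```text
clock: 18.75
ee_pos: [578.4, -140.6, 158.9]
eef_rot: [-179.3, 1.0, -172.0]
contact_force: [0.1, 0.4, -2.8]
opening: 37.8
```

```bash
python3 - <<'E'
from h import *
s=env.read_state();im,p=snap('wrist','w10.png'); print(s['clock'],s['ee_pos'].round(1),s['eef_rot'].round(1),s['contact_force'].round(1),s['opening'],s['joint_pos'].round(0))
g=im[:,279].astype(int); 
for r in range(225,330,4): print(r,g[r].tolist(),end=' ')
E
```

```text
18.75 [ 578.4 -140.6  158.9] [-179.3    1.  -172. ] [ 0.1  0.4 -2.8] 37.79251220690511 [ 35.  43. -40. 101.  37.  48.  75.]
225 [124, 79, 55] 229 [118, 92, 52] 233 [120, 94, 52] 237 [212, 166, 93] 241 [230, 185, 104] 245 [227, 182, 103] 249 [230, 185, 105] 253 [233, 189, 107] 257 [189, 148, 83] 261 [173, 135, 77] 265 [176, 137, 77] 269 [178, 140, 79] 273 [174, 136, 77] 277 [174, 135, 77] 281 [175, 137, 78] 285 [174, 136, 77] 289 [172, 135, 75] 293 [153, 114, 67] 297 [126, 79, 56] 301 [123, 77, 55] 305 [132, 83, 59] 309 [132, 83, 59] 313 [130, 81, 58] 317 [131, 82, 59] 321 [129, 81, 58] 325 [130, 80, 57] 329 [127, 80, 57]
```

{"op": "move_arm", "data": {
  "series": [
    {"linear": [1.2, 5, 0], "turn": 2, "fingers": -0.3},
    {"linear": [2.2, 10.5, 0], "turn": 4, "fingers": -0.3},
    {"linear": [3.2, 16, 0], "turn": 6.5, "fingers": -0.3},
    {"linear": [4.2, 21.5, 0], "turn": 6.5, "fingers": -0.3},
    {"linear": [4.2, 26.2, 0], "turn": 6.5, "fingers": -0.3}
  ]
}}

```text
clock: 19.42
ee_pos: [497.6, 113.9, 153.4]
eef_rot: [-179.4, 0.8, -178.5]
contact_force: [0.4, -0.3, -1.0]
opening: 37.6
```

{"op": "move_arm", "data": {
  "series": [
    {"linear": [0, 0, 3], "turn": 0, "fingers": -0.3},
    {"linear": [0, 0, 6], "turn": 0, "fingers": -0.3},
    {"linear": [0, 0, 8], "turn": 0, "fingers": -0.3},
    {"linear": [0, 0, 8], "turn": 0, "fingers": -0.3}
  ]
}}

```text
clock: 19.92
ee_pos: [496.9, 112.4, 71.4]
eef_rot: [-179.3, 0.5, -178.4]
contact_force: [-0.3, -0.3, -1.9]
opening: 37.8
```

{"op": "move_arm", "data": {
  "series": [
    {"linear": [-0.2, 0, 1.2], "turn": 0, "fingers": -0.3},
    {"linear": [-0.4, 0, 2.2], "turn": 0, "fingers": -0.3},
    {"linear": [-0.4, 0, 2.6], "turn": 0, "fingers": -0.3},
    {"linear": [-0.4, 0, 2.6], "turn": 0, "fingers": -0.3}
  ]
}}

```text
clock: 20.42
ee_pos: [501.3, 112.0, 46.2]
eef_rot: [-179.2, 0.6, -178.4]
contact_force: [-0.7, -1.6, 4.7]
opening: 38.2
```

{"op": "move_arm", "data": {
  "series": [
    {"linear": [-0.2, 0, 0], "turn": 0, "fingers": -0.3},
    {"linear": [-0.4, 0, 0], "turn": 0, "fingers": -0.3},
    {"linear": [-0.6, 0, 0], "turn": 0, "fingers": -0.3},
    {"linear": [-0.6, 0, 0], "turn": 0, "fingers": -0.3}
  ]
}}

```text
clock: 20.92
ee_pos: [507.5, 112.2, 46.3]
eef_rot: [-179.3, 0.6, -178.5]
contact_force: [-1.8, -0.4, 0.3]
opening: 37.5
```

{"op": "move_arm", "data": {
  "series": [
    {"linear": [-0.2, 0, 0], "turn": 0, "fingers": -0.3},
    {"linear": [-0.4, 0, 0], "turn": 0, "fingers": -0.3},
    {"linear": [-0.4, 0, 0], "turn": 0, "fingers": -0.3}
  ]
}}

```text
clock: 21.3
ee_pos: [508.3, 112.1, 46.1]
eef_rot: [-179.2, 0.3, -178.4]
contact_force: [-8.4, -0.4, 8.3]
opening: 37.9
```

{"op": "move_arm", "data": {
  "series": [
    {"linear": [0, 0, -0.1], "turn": 0, "fingers": 0.1},
    {"linear": [0, 0, -0.1], "turn": 0, "fingers": 0.1},
    {"linear": [0, 0, -1.5], "turn": 0, "fingers": 0.1},
    {"linear": [0, 0, -5], "turn": 0, "fingers": 0.1},
    {"linear": [0, 0, -5], "turn": 0, "fingers": 0.1}
  ]
}}

```text
clock: 21.92
ee_pos: [510.2, 113.7, 98.9]
eef_rot: [-179.3, 0.6, -178.4]
contact_force: [0.2, 0.1, -0.4]
opening: 47.4
```

{"op": "move_arm", "data": {
  "series": [
    {"linear": [0, -1.5, 0], "turn": 0, "fingers": -1},
    {"linear": [0, -3.3, 0], "turn": 0, "fingers": -1},
    {"linear": [0, -4.8, 0], "turn": 0, "fingers": -1},
    {"linear": [0, -4.8, 0], "turn": 0, "fingers": -1},
    {"linear": [0, -4.8, 0], "turn": 0, "fingers": -1}
  ]
}}

```text
clock: 22.55
ee_pos: [511.5, 66.0, 99.4]
eef_rot: [-179.3, 0.6, -178.4]
contact_force: [0.3, -0.3, -0.3]
opening: 0.2
```

```bash
python3 - <<'E'
from h import *
s=env.read_state();im,p=snap('wrist','w11.png'); print(s['clock'],s['ee_pos'].round(1),s['eef_rot'].round(1),s['contact_force'].round(1),s['opening'],s['joint_pos'].round(0))
E
```

```text
22.55 [511.5  66.   99.4] [-179.3    0.6 -178.4] [ 0.3 -0.3 -0.3] 0.1613603129858343 [ 10.  42. -32. 116.  42.  34.  40.]
```

View pics/w11.png

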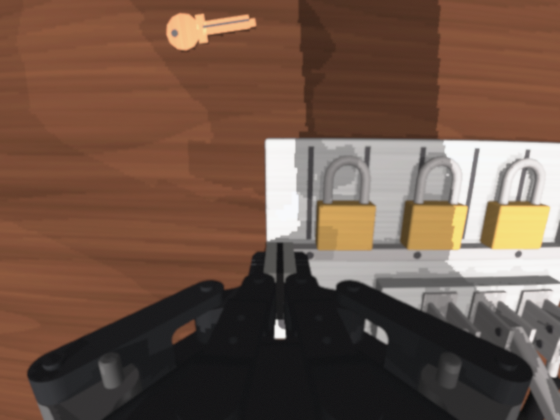

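The shut fingers are outside the row's free end. All three bodies sit in line along the fence (body tops at rows 202–250, shackles up). I'll lower to push height and start sliding gently.

{"op": "move_arm", "data": {
  "series": [
    {"linear": [0.2, 0, 3], "turn": 0, "fingers": -1},
    {"linear": [0.3, 0, 5], "turn": 0, "fingers": -1},
    {"linear": [0.3, 0, 6], "turn": 0, "fingers": -1},
    {"linear": [0.3, 0, 6], "turn": 0, "fingers": -1},
    {"linear": [0.3, 0, 6], "turn": 0, "fingers": -1}
  ]
}}

```text
clock: 23.22
ee_pos: [509.6, 66.0, 40.0]
eef_rot: [-179.3, 0.6, -178.4]
contact_force: [-0.5, -0.4, -0.4]
opening: -0.3
```

{"op": "move_arm", "data": {
  "series": [
    {"linear": [0, 0.4, 0.2], "turn": 0, "fingers": -1},
    {"linear": [0, 0.8, 0.2], "turn": 0, "fingers": -1},
    {"linear": [0, 1.2, 0.2], "turn": 0, "fingers": -1},
    {"linear": [0, 1.6, 0.2], "turn": 0, "fingers": -1},
    {"linear": [0, 2, 0.2], "turn": 0, "fingers": -1}
  ]
}}

```text
clock: 23.85
ee_pos: [509.0, 85.9, 37.9]
eef_rot: [-179.3, 0.6, -178.4]
contact_force: [0.3, -0.7, 0.7]
opening: 0.2
```

{"op": "move_arm", "data": {
  "series": [
    {"linear": [0, 0.3, 0], "turn": 0, "fingers": -1},
    {"linear": [0, 0.6, 0], "turn": 0, "fingers": -1},
    {"linear": [0, 0.9, 0], "turn": 0, "fingers": -1},
    {"linear": [0, 1.2, 0], "turn": 0, "fingers": -1},
    {"linear": [0, 1.5, 0], "turn": 0, "fingers": -1}
  ]
}}

```text
clock: 24.48
ee_pos: [508.6, 101.0, 37.6]
eef_rot: [-179.3, 0.6, -178.4]
contact_force: [0.1, 0.1, 1.0]
opening: 0.3
```

```bash
python3 - <<'E'
from h import *
s=env.read_state();im,p=snap('wrist','w12.png'); print(s['clock'],s['ee_pos'].round(1),s['contact_force'].round(1),s['wrist_torque'].round(2))
rel(im,p,s,28); print(bodies(im,p,28))
i2,q=snap('top','top3.png'); print(bodies(i2,q,28))
E
```

```text
24.475 [508.6 101.   37.6] [0.1 0.1 1. ] [-0.29 -0.01 -0.04]
[79. 12.] ctr [115.1 -82. ] [ 9.8 19.8] 4.2
[527. 266.] ctr [1.000e-01 1.314e+02] [36.9 43.8] 0.4
[(array([537., 270.]), array([506.9, 238.1]), array([32.3, 31.4]), 2.0)]
[(array([341., 169.]), array([ 691.1, -365.2]), array([227.2,  73.5]), 89.3)]
```

{"op": "move_arm", "data": {
  "series": [
    {"linear": [0, 0.3, 0], "turn": 0, "fingers": -1},
    {"linear": [0, 0.6, 0], "turn": 0, "fingers": -1},
    {"linear": [0, 0.9, 0], "turn": 0, "fingers": -1},
    {"linear": [0, 1.2, 0], "turn": 0, "fingers": -1},
    {"linear": [0, 1.5, 0], "turn": 0, "fingers": -1}
  ]
}}

```text
clock: 25.2
ee_pos: [508.2, 116.6, 37.5]
eef_rot: [-179.3, 0.6, -178.4]
contact_force: [0.2, -2.4, 3.0]
opening: -0.3
```

```bash
python3 - <<'E'
from h import *
s=env.read_state();im,p=snap('wrist','w13.png'); print(s['clock'],s['ee_pos'].round(1),s['contact_force'].round(1),s['wrist_torque'].round(2))
b=cv2.cvtColor(im,cv2.COLOR_RGB2HSV)
for r in (225,245,262): print(r,[(c,*b[r,c].tolist()) for c in range(270,560,7)])
E
```

```text
25.2 [508.2 116.6  37.5] [ 0.2 -2.4  3. ] [-0.59 -0.01 -0.01]
225 [(270, 10, 3, 227), (277, 8, 4, 229), (284, 20, 3, 235), (291, 10, 3, 236), (298, 150, 8, 64), (305, 0, 4, 143), (312, 15, 4, 129), (319, 8, 8, 129), (326, 6, 10, 123), (333, 10, 5, 147), (340, 20, 5, 147), (347, 10, 5, 147), (354, 10, 5, 147), (361, 15, 4, 131), (368, 8, 10, 102), (375, 6, 9, 135), (382, 8, 7, 148), (389, 15, 4, 127), (396, 0, 7, 114), (403, 5, 9, 167), (410, 10, 5, 146), (417, 10, 5, 147), (424, 0, 3, 146), (431, 10, 5, 152), (438, 15, 4, 125), (445, 0, 8, 97), (452, 5, 9, 166), (459, 8, 6, 174), (466, 8, 6, 174), (473, 10, 5, 150), (480, 15, 4, 126), (487, 10, 6, 123), (494, 0, 8, 128), (501, 5, 6, 238), (508, 10, 3, 232), (515, 165, 9, 111), (522, 10, 3, 224), (529, 10, 6, 132), (536, 8, 10, 101), (543, 5, 7, 226), (550, 10, 3, 239), (557, 10, 3, 245)]
245 [(270, 23, 10, 101), (277, 15, 10, 51), (284, 15, 11, 95), (291, 20, 9, 84), (298, 150, 10, 53), (305, 17, 47, 103), (312, 18, 142, 156), (319, 19, 142, 156), (326, 18, 142, 156), (333, 18, 143, 157), (340, 18, 143, 189), (347, 19, 142, 156), (35
[... 796 characters left out ...]
 143, 134), (333, 18, 143, 134), (340, 19, 144, 135), (347, 18, 144, 136), (354, 18, 142, 135), (361, 18, 143, 136), (368, 18, 143, 155), (375, 19, 143, 175), (382, 18, 142, 199), (389, 18, 143, 161), (396, 18, 144, 193), (403, 18, 143, 193), (410, 19, 143, 192), (417, 18, 143, 193), (424, 18, 144, 193), (431, 18, 144, 193), (438, 18, 144, 193), (445, 18, 142, 192), (452, 18, 143, 192), (459, 18, 144, 193), (466, 16, 32, 121), (473, 19, 142, 81), (480, 19, 142, 81), (487, 18, 143, 139), (494, 18, 143, 185), (501, 18, 142, 190), (508, 24, 127, 245), (515, 24, 127, 245), (522, 24, 127, 245), (529, 24, 127, 245), (536, 24, 126, 245), (543, 24, 125, 245), (550, 24, 126, 245), (557, 18, 10, 244)]
```

{"op": "move_arm", "data": {
  "series": [
    {"linear": [0, 0.3, 0], "turn": 0, "fingers": -1},
    {"linear": [0, 0.6, 0], "turn": 0, "fingers": -1},
    {"linear": [0, 0.9, 0], "turn": 0, "fingers": -1},
    {"linear": [0, 1.2, 0], "turn": 0, "fingers": -1},
    {"linear": [0, 1.5, 0], "turn": 0, "fingers": -1}
  ]
}}

```text
clock: 25.88
ee_pos: [507.7, 131.9, 37.4]
eef_rot: [-179.3, 0.6, -178.3]
contact_force: [0.5, -4.5, 4.4]
opening: -0.2
```

{"op": "move_arm", "data": {
  "series": [
    {"linear": [0, 0.3, 0], "turn": 0, "fingers": -1},
    {"linear": [0, 0.6, 0], "turn": 0, "fingers": -1},
    {"linear": [0, 0.9, 0], "turn": 0, "fingers": -1},
    {"linear": [0, 1.2, 0], "turn": 0, "fingers": -1}
  ]
}}

```text
clock: 26.38
ee_pos: [507.4, 144.1, 37.3]
eef_rot: [-179.3, 0.7, -178.3]
contact_force: [0.7, -3.8, 3.7]
opening: 0.1
```

{"op": "move_arm", "data": {
  "series": [
    {"linear": [0, 0.15, 0], "turn": 0, "fingers": -1},
    {"linear": [0, 0.3, 0], "turn": 0, "fingers": -1},
    {"linear": [0, 0.4, 0], "turn": 0, "fingers": -1},
    {"linear": [0, 0.5, 0], "turn": 0, "fingers": -1}
  ]
}}

```text
clock: 26.88
ee_pos: [507.2, 149.0, 37.2]
eef_rot: [-179.3, 0.6, -178.4]
contact_force: [0.9, -4.0, 3.9]
opening: 0.0
```

{"op": "move_arm", "data": {
  "series": [
    {"linear": [0, 0.1, 0], "turn": 0, "fingers": -1},
    {"linear": [0, 0.2, 0], "turn": 0, "fingers": -1},
    {"linear": [0, 0.2, 0], "turn": 0, "fingers": -1}
  ]
}}

```text
clock: 27.25
ee_pos: [507.2, 151.3, 37.2]
eef_rot: [-179.3, 0.6, -178.3]
contact_force: [-0.6, -4.2, 3.3]
opening: -0.3
```

{"op": "move_arm", "data": {
  "series": [
    {"linear": [0, 0.1, 0], "turn": 0, "fingers": -1},
    {"linear": [0, 0.2, 0], "turn": 0, "fingers": -1},
    {"linear": [0, 0.2, 0], "turn": 0, "fingers": -1}
  ]
}}

```text
clock: 27.62
ee_pos: [507.1, 153.5, 37.2]
eef_rot: [-179.3, 0.6, -178.3]
contact_force: [-0.2, -3.3, 3.0]
opening: -0.0
```

{"op": "move_arm", "data": {
  "series": [
    {"linear": [0, 0.1, 0], "turn": 0, "fingers": -1},
    {"linear": [0, 0.2, 0], "turn": 0, "fingers": -1},
    {"linear": [0, 0.2, 0], "turn": 0, "fingers": -1}
  ]
}}

```text
clock: 28.0
ee_pos: [507.1, 153.7, 37.1]
eef_rot: [-179.2, 0.6, -178.4]
contact_force: [0.2, -8.7, 4.8]
opening: -0.2
```

{"op": "move_arm", "data": {
  "series": [
    {"linear": [0, 0.1, 0], "turn": 0, "fingers": -1},
    {"linear": [0, 0.2, 0], "turn": 0, "fingers": -1},
    {"linear": [0, 0.25, 0], "turn": 0, "fingers": -1},
    {"linear": [0, 0.25, 0], "turn": 0, "fingers": -1}
  ]
}}

```text
clock: 28.5
ee_pos: [507.0, 153.8, 37.1]
eef_rot: [-178.9, 0.6, -178.5]
contact_force: [-0.2, -8.8, 5.2]
opening: 0.2
```

```bash
python3 - <<'E'
from h import *
for i in range(4):
    im,p=snap('wrist','w14.png'); s=env.read_state(); print(s['clock'],s['ee_pos'].round(1),s['contact_force'].round(1),s['wrist_torque'].round(2))
i2,q=snap('top','top4.png')
t=cv2.imread('pics/top4.png')[185:265,120:230]
cv2.imwrite('pics/c3.png',np.hstack([cv2.imread('pics/w14.png')[80:380,200:560],cv2.resize(t,(413,300),interpolation=cv2.INTER_CUBIC)]))
E
```

```text
28.55 [507.1 153.8  37.1] [ 0.2 -8.8  6.1] [-1.69 -0.12 -0.04]
28.6 [507.  153.8  37.1] [ 0.9 -7.9  5.6] [-1.63 -0.06 -0.06]
28.65 [507.  153.7  37.1] [-0.6 -7.9  5.8] [-1.65 -0.04 -0.02]
28.7 [507.  153.8  37.1] [-0.1 -8.8  6.6] [-1.64 -0.04  0.02]
```

View pics/c3.png

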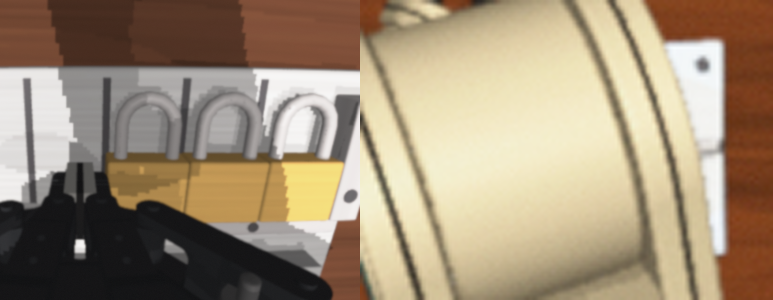

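The row is closed: three bodies touch one another, flush along the fence, and the right one butts on the stop (crop columns 107–345). The push is about 8.5 N, so I'll raise it to about 15 N.

{"op": "move_arm", "data": {
  "series": [
    {"linear": [0, 0.2, 0], "turn": 0, "fingers": -1},
    {"linear": [0, 0.3, 0], "turn": 0, "fingers": -1},
    {"linear": [0, 0.4, 0], "turn": 0, "fingers": -1},
    {"linear": [0, 0.42, 0], "turn": 0, "fingers": -1},
    {"linear": [0, 0.42, 0], "turn": 0, "fingers": -1}
  ]
}}

```text
clock: 29.38
ee_pos: [507.0, 154.0, 37.1]
eef_rot: [-178.6, 0.5, -178.6]
contact_force: [0.4, -10.7, 8.2]
opening: 0.1
```

```bash
python3 - <<'E'
from h import *
for i in range(5):
    im,p=snap('wrist','w15.png'); s=env.read_state(); print(s['clock'],s['ee_pos'].round(1),s['contact_force'].round(1),s['wrist_torque'].round(2))
E
```

```text
29.425 [507.  153.9  37.1] [  0.8 -10.8   7.6] [-2.2  -0.09 -0.05]
29.475 [507.  153.9  37.1] [  1.5 -11.3   8.3] [-2.23 -0.05 -0.04]
29.525 [507.  153.9  37.1] [ -0.  -11.5   8. ] [-2.17 -0.08 -0.02]
29.575 [507.  153.9  37.1] [ -0.7 -11.4   7.9] [-2.19 -0.05 -0.06]
29.625 [507.  153.9  37.2] [  0.9 -10.8   7. ] [-2.3  -0.04 -0.06]
```

{"op": "move_arm", "data": {
  "series": [
    {"linear": [0, 0.3, -0.1], "turn": 0, "fingers": -1},
    {"linear": [0, 0.5, -0.1], "turn": 0, "fingers": -1},
    {"linear": [0, 0.6, -0.1], "turn": 0, "fingers": -1},
    {"linear": [0, 0.65, -0.1], "turn": 0, "fingers": -1},
    {"linear": [0, 0.65, -0.1], "turn": 0, "fingers": -1}
  ]
}}

```text
clock: 30.25
ee_pos: [506.7, 154.2, 37.4]
eef_rot: [-178.0, 0.4, -178.9]
contact_force: [2.1, -14.0, 3.1]
opening: 0.1
```

```bash
python3 - <<'E'
from h import *
for i in range(6):
    im,p=snap('wrist','w16.png'); s=env.read_state(); print(s['clock'],s['ee_pos'].round(1),s['eef_rot'].round(1),s['contact_force'].round(1),s['wrist_torque'].round(2))
E
```

```text
30.3 [506.7 154.2  37.4] [-178.     0.4 -178.9] [  2.  -14.3   3.9] [-2.85 -0.32 -0.07]
30.35 [506.7 154.2  37.4] [-178.     0.4 -178.8] [  1.7 -14.2   3.2] [-2.83 -0.33 -0.02]
30.4 [506.7 154.2  37.4] [-178.     0.4 -178.8] [  1.9 -14.1   4.3] [-2.84 -0.39 -0.  ]
30.45 [506.7 154.2  37.4] [-178.     0.4 -178.9] [  1.2 -13.5   3. ] [-2.84 -0.33 -0.02]
30.5 [506.7 154.2  37.4] [-178.     0.4 -178.9] [  1.5 -13.2   3.9] [-2.9  -0.25 -0.04]
30.55 [506.7 154.2  37.4] [-178.     0.4 -178.9] [  1.5 -13.4   3.4] [-2.81 -0.37 -0.  ]
```

```bash
python3 - <<'E'
from h import *
for f in ('w14.png','w16.png'):
    im=cv2.cvtColor(cv2.imread('pics/'+f),cv2.COLOR_BGR2RGB); h=cv2.cvtColor(im,cv2.COLOR_RGB2HSV)
    m=cv2.inRange(h,(16,110,60),(27,255,255))[200:320]
    print(f,[(c,200+int(np.where(m[:,c])[0].min()),200+int(np.where(m[:,c])[0].max())) for c in range(340,545,12) if m[:,c].any()])
    print('seams row270',[c for c in range(305,550) if h[270,c,2]<0.75*h[270,c-3,2]])
s=env.read_state(); print(s['clock'],s['contact_force'].round(1))
p=eyes.camera_params('wrist')
for y in (0,-40,-80): print(np.round([proj(p,np.array([524.1,285.5,28])+y*np.array([-.0262,.9997,0])+a*np.array([.9997,.0262,0])) for a in (0,-34)],1).tolist())
E
```

```text
w14.png [(340, 234, 282), (352, 234, 280), (364, 235, 284), (376, 240, 290), (388, 234, 295), (400, 241, 301), (412, 234, 301), (424, 234, 301), (436, 234, 301), (448, 240, 301), (460, 234, 300), (472, 239, 300), (484, 235, 300), (496, 234, 299), (508, 233, 299), (520, 240, 299), (532, 238, 283)]
seams row270 [549]
w16.png [(340, 234, 282), (352, 234, 280), (364, 235, 284), (376, 241, 290), (388, 234, 295), (400, 241, 301), (412, 234, 302), (424, 234, 302), (436, 234, 302), (448, 240, 302), (460, 234, 301), (472, 239, 301), (484, 239, 301), (496, 235, 301), (508, 234, 300), (520, 239, 300), (532, 239, 294), (544, 242, 250)]
seams row270 []
30.55 [  1.5 -13.4   3.4]
[[528.2, 303.9], [544.4, 244.0]]
[[455.6, 305.6], [467.5, 244.6]]
[[379.0, 306.2], [385.7, 244.7]]
```

```bash
python3 - <<'E'
from h import *
print(env.job_done()); s=env.read_state(); print(s['clock'],s['contact_force'].round(1),s['ee_pos'].round(1))
E
```

```text
the job is handed in; nothing more can be done
None
the job is handed in; nothing more can be done
```

The three padlocks lie flat in one row along the fence, flat bottoms to it and shackles pointing out over the open bed. The row is closed up, the first padlock butts against the end stop, and the arm was still pushing when I handed in at about 30.6 s.

- **Push:** the last readings at the gripper were a steady 13.2–14.3 N along the row, slightly under the 15 N you asked for. I could not measure the force at the stop itself. Sliding the row took about 4 N, so I expect roughly 10–14 N reaches it.
- **Row:** the last picture I viewed, at about 8.5 N, shows the padlocks touching one another and the first on the stop. After raising the push I compared pixels in a new image, and the row had not shifted. The three flat bottoms still lie on one straight line parallel to the fence.
- **Against the fence:** I felt each padlock touch the fence when I set it down. In the final image the flat bottoms sit about 2 mm short of the fence line I estimated from the top camera. The touch points put the fence 1–2.5 mm nearer than that estimate too, so I take this as calibration error. The camera angle would hide a gap under about 2.5 mm, so I could not rule one out by eye.
- **Side forces:** besides the push, the arm felt about 3–4 N upward and 1.5–2 N sideways, away from nothing I could see moving.
- **Other items:** I never approached the mortise lock or the mallet, and passed only above the keys. I took no final picture of them to confirm.

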